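# Slide the soil tin onto the balance pan

### The arm

A 6-joint arm with a two-finger parallel gripper is mounted at the origin on the work surface. World frame = base frame: x ahead of the robot, y to its left, z up, the work surface at z = 0. Lengths are in mm, angles in rad, forces in N, time in s.
With the tool pointing down it reaches from about 275 to 825 mm from the base axis. Payload 4.9 kg.
Tool frame: the origin (TCP) lies midway between the tips of the shut fingers; the grasp point (between the pads) lies 19 mm behind it; z points along the fingers, y is the line along which they close (so a half turn about z gives the same grasp; the last joint's range is limited). The gripper opens to 85 mm and grips with 20 to 120 N. Pads are 22 mm wide; open, the fingers measure 114 mm over their backs; the gripper's body (76 mm by 85 mm) begins 54 mm behind the grasp point. The pads swing forward as they close: fully open they stand 13 mm farther back than shut.
Start: joints at [-1.444, 0.326, -0.193, 1.052, 0, 1.437], TCP at [141.831, -531.416, 231.281] pointing down, gripper open.
Joint ranges: [-2.65, 2.65], [-0.97, 1.79], [-1.3, 1.35], [-1.93, 2.1], [-1.47, 1.37], [-3.14, 3.14]. Speed limits (rad/s): [2.57, 2.57, 3.14, 3.14, 3.14, 3.14].

### API

Orientations are given as a unit quaternion [x, y, z, w].
In Python, from rig import status, camera, arm gives the robot as it stands.
- The arm moves only by the tool send_rows, never from a script. Its arguments are lists of equal length, an entry for each row: "xyz": the shift along the world's x, y, z in cm, a list of three; "angular": the turn, a rotation vector about the world's x, y, z in rad, a list of three. In form: {"xyz": [[tx, ty, tz], ...], "angular": [[ax, ay, az], ...]}. A call has exactly 10 rows; each row shifts and turns the commanded pose from where the row before left it; what a row does not reach is not made up. A row lasts 1/8 s, in which the tool goes at most 62.5 mm and 10.7 degrees, less where a joint would pass 70% of its speed; a pose out of reach is approached as far as the arm can. A call is refused whole if a number of a shift passes 6.25 or a number of a turn 0.188, either way. A call with a gripper value outside its range is refused whole. "hand" is the finger opening in cm, from 0 to 8.54, set as the call begins (left out, the last holds). The fingers move at their own pace and stop on an object; "newtons" is the grip in N (left out, the last holds). Time passes only in rows, so rows that do not move let the fingers close, or fill a call up. It gives the time, the measured TCP pose, the force, the opening and the grip force at its end, in the units of the state.
- status.get_state(): the state, without advancing time (a new reading comes with each control period).
- camera(name): name is "side" or "top"; returns a dict with "pixels" (384x512x3 uint8, red, green, blue), "K" (3x3 intrinsics, pixels), "extrinsics" (4x4, takes a point from camera to world coordinates). Camera axes: x right, y down, z forward; pixel columns grow to the right and rows downward; lengths in mm; the calibration is good to about 2 mm. A picture is of the moment at which its call begins. There is no depth.
- arm.close_job(): hands the job in; it is judged then, once.
The state is a dict: "time_s": time; "q": joint angles; "joint_vel": joint speeds; "tau": joint torques, N m; "tool_pos": TCP position; "tcp_rot": TCP orientation; "ft_force": force on the tool from outside, world axes, zero at the start; "wrist_torque": the same for the moment, N m; "finger_gap": opening from 0.0 (shut) to 1.0 (fully open); "grasp_force": force on a finger pad.
Only numpy, scipy, OpenCV 4.12 (cv2) and the standard library are available. Lean on these libraries where they do the work, as an engineer would, in place of code of your own. Each camera call takes 0.05 s, during which the arm holds its last target. There are 200 camera calls.

### The job

Weigh the dried soil tin without handling it: pull the wooden two-tined pusher up out of its holder and, with it, slide the low aluminium tin off its side plate onto the balance pan so that it sits centred in the pan's ring mark. Then put the pusher back in its holder. The gripper itself must not touch the tin; keep the tin upright and leave the glass jars and the meter where they are.

Things in the scene. Friction and masses are not known exactly. Their poses are not given: they have to be found in the camera images.
- tin: Low round lidded aluminium soil tin, 88 mm diameter (lid 83 mm), 58 mm high, about 0.4 kg, too wide to grasp. Starts upright on one of the station's two side plates (left or right, it varies). Origin: centre of the underside, z up.
- station: Fixed weighing station; origin on the bench under the pan's centre. The pan lies between two fixed grey side plates at y = +-124 mm, each 130 mm (x) by 112 mm (y), top at z = 60 mm, outer ends at y = +-180 mm, 3 mm gap to the pan; the space beyond the ends is free for the pusher. White housing with a flat display to x = -150 mm, 53 mm high; nothing is higher than the plates.
- pan_centre (a point): Centre of the top face of the square steel balance pan (130 x 130 mm), also the centre of the dark circle of 100 mm diameter marked on it. The empty pan's top is at z = 59 mm, 1 mm below the side plates.
- pan (a joint): Sinking of the sprung pan in m: 0 empty, 8 mm stop; it sinks 0.7 mm per newton (after 0.5 N), so 1.5 to 4 mm under the tin.
- pusher: Wooden pusher, 198 mm tall, 0.16 kg, upright in the holder. Origin: midway between the feet, z up the handle. Two flat tines at y = +-28 mm, each 26 (x) by 12 (y) mm, z 0-66; crossbar 14 by 68 mm, z 66-84; handle 16 (x) by 24 (y) mm, z 84-198. Front and back alike. Pushed along its x, tine feet just above the plate, both tines bear on the tin, which nests 6 mm between them (axes 51 mm apart).
- holder: Fixed upright open-topped grey plastic holder, outside 62 mm (x) by 108 mm (y) by 95 mm high, walls and floor 5 mm, inside 52 x 98 mm. Origin: centre of the underside, z up. The pusher stands in it with its y along the holder's y.
- jar: Bystander: stoppered glass soil jar, 68 mm diameter, 98 mm high, 0.45 kg, standing on the other side plate. Origin: centre of the underside.
- bench_jar: Bystander: a like jar, 68 mm diameter, 98 mm high, standing on the bench beyond the holder. Origin: centre of the underside.
- meter: Bystander: black hand-held meter lying on the bench, 75 x 150 x 32 mm. Origin: centre of the underside.
There are look-alikes about, which are no part of the job. Leave any blue look-alike of the holder alone.

How it is judged (in metres and radians):
On the way, in this order (a step that is already met when the one before it is completed fails the run):
1. the pusher is pulled up clear of its holder (z of pusher in the frame of holder above 0.096 m), for 0.1 s.
2. the tin stands on the pan, its centre within 12 mm of the pan's centre, at rest (horizontal distance between tin and pan_centre below 0.012 m and value of joint pan above 0.0008 m and angle between tin's own z axis and vertical below 0.05 rad and linear speed of tin below 0.01 m/s), for 0.2 s.
At the end, for the whole second after the job is handed in: The tin stands upright, at rest on the sunken pan, within 12 mm of the pan's centre; the pusher rests in its holder, tines down (feet under 25 mm above the holder's underside); both glass jars and the meter are within 20 mm of where they started (all of step 2 and horizontal distance between pusher and holder below 0.035 m and z of pusher in the frame of holder below 0.025 m and angle between pusher's own z axis and vertical below 0.4 rad and linear speed of pusher below 0.02 m/s and distance of each of jar, bench_jar, meter from where it was at the start of the episode below 0.02 m); the robot touches nothing.
It fails at once if the gripper or arm touches the tin (contact force between any of the fingers, the arm and tin above 0.5 N).
It fails at once if the tin is tipped by more than about 25 degrees (angle between tin's own z axis and vertical above 0.45 rad).
It fails at once if a glass jar is tipped over (angle between any of jar, bench_jar's own z axis and vertical above 0.5 rad).
It fails at once if a jar or the meter is shifted by more than 20 mm (distance of any of jar, bench_jar, meter from where it was at the start of the episode above 0.02 m).
It also fails if it takes over 58 s, if anything falls off the work surface, if the arm or the gripper's body presses on something with over 40 N, if the wrist force passes 120 N, or if a joint passes its speed limit or range.

## Working session

There is one attempt and no reset: what is moved stays moved. The work goes in short steps, Python scripts to look and compute and a tool call to move; the robot and the scene stay as the last step left them, time stands still between calls to the robot, and variables do not carry over. Pictures are saved under pics/ and viewed, at most 10 in all, crops included, and the job is handed in when it is done.

Besides the shell and the picture viewer there is one more tool, called after "Emit:" in YAML: its name, and indented under it one key for each argument. send_rows: Moves the arm, as the interface text tells. Its arguments: {"type":"object","properties":{"xyz":{"type":"array","items":{"type":"array","items":{"type":"number"}}},"angular":{"type":"array","items":{"type":"array","items":{"type":"number"}}},"hand":{"type":"number"},"newtons":{"type":"number"}},"required":["xyz","angular"]}

```bash
mkdir -p pics
python3 - <<'E'
from rig import status,camera
import cv2,numpy as np
np.set_printoptions(precision=4,suppress=True)
for n in("top","side"):
    c=camera(n);np.savez(f"{n}.npz",**{k:np.array(v) for k,v in c.items()})
    cv2.imwrite(f"pics/{n}0.png",cv2.resize(c["pixels"][:,:,::-1],(800,600),interpolation=cv2.INTER_CUBIC));print(n,np.array(c["K"]),np.array(c["extrinsics"]))
print(status.get_state())
E
```

```text
top [[469.2247   0.     258.3962]
 [  0.     469.2247 202.3549]
 [  0.       0.       1.    ]] [[  -0.0194   -0.9951    0.0965  449.6184]
 [  -0.9998    0.0201    0.007  -103.1676]
 [  -0.0089   -0.0963   -0.9953 1465.2879]
 [   0.        0.        0.        1.    ]]
side [[409.8084   0.     255.945 ]
 [  0.     409.8084 186.1767]
 [  0.       0.       1.    ]] [[ -0.9831  -0.1313   0.1272 451.0887]
 [ -0.1821   0.6394  -0.747  784.6277]
 [  0.0168  -0.7576  -0.6525 819.3263]
 [  0.       0.       0.       1.    ]]
{'time_s': 0.1, 'q': array([-1.4442,  0.3269, -0.1935,  1.052 ,  0.    ,  1.4366]), 'joint_vel': array([-0.0014,  0.0006,  0.0018, -0.0001,  0.0002, -0.0005]), 'tau': array([  0.0013, -44.4241,  26.3038,   0.0079,  -0.0001,  -0.    ]), 'tool_pos': array([ 141.7695, -530.8891,  230.5924]), 'tcp_rot': array([ 0.9915,  0.13  ,  0.    , -0.0008]), 'ft_force': array([0.5412, 0.2053, 0.6174]), 'wrist_torque': array([ 0.0252, -0.0052, -0.0273]), 'grasp_force': 0.0, 'finger_gap': 0.9983263909552659}
```

View pics/top0.png

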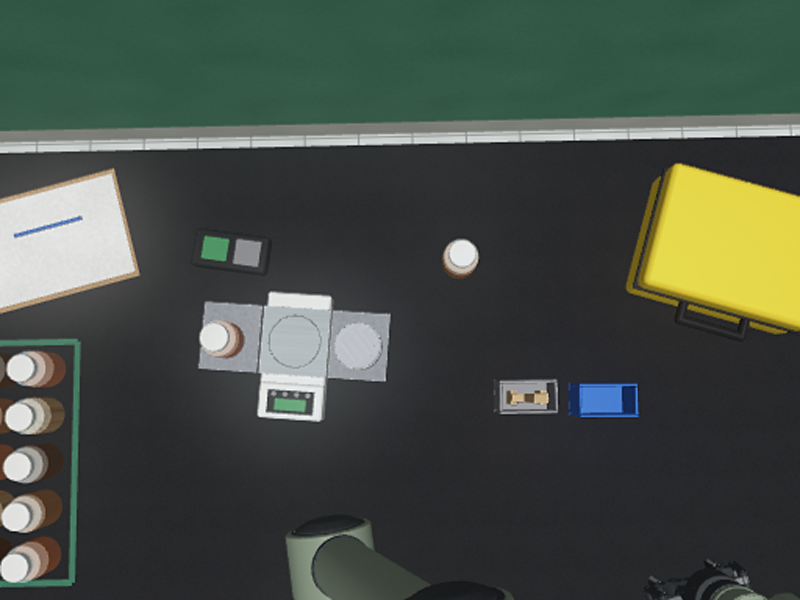

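View pics/side0.png

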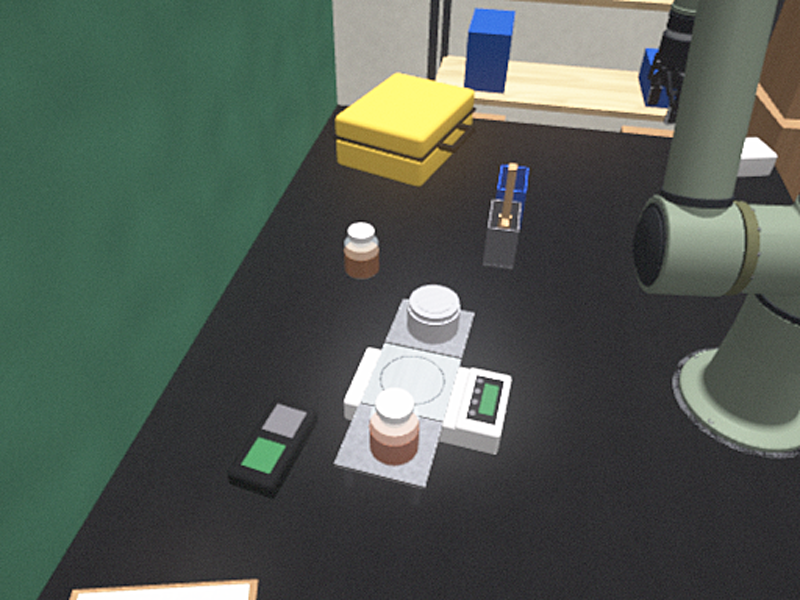

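The top view shows the tin at (358,345) on the right (−y) plate, with the ring at (295,341) and a jar on the left plate at (220,340). There are two holder candidates: grey at (527,397), with the wooden pusher in it, and an empty blue one at (605,400). The grey one fits the description because of its colour and the pusher standing in it. I'll confirm that with an enlarged crop and measure.

```bash
cat > h.py <<'E'
import numpy as np,cv2
def load(n):
    d=np.load(n+".npz");return d["pixels"],d["K"],d["extrinsics"]
def ray(K,E,uv,z):
    uv=np.atleast_2d(uv).astype(float)
    d=np.c_[uv,np.ones(len(uv))]@np.linalg.inv(K).T@E[:3,:3].T
    o=E[:3,3];return o+d*((z-o[2])/d[:,2])[:,None]
def proj(K,E,p):
    p=np.atleast_2d(p);c=(p-E[:3,3])@E[:3,:3];q=c@K.T;return q[:,:2]/q[:,2:]
E
python3 - <<'E'
from h import *
np.set_printoptions(precision=1,suppress=True)
I,K,E=load("top")
hsv=cv2.cvtColor(I,cv2.COLOR_RGB2HSV);g=cv2.cvtColor(I,cv2.COLOR_RGB2GRAY)
# wood
def cnts(m,x0,x1,y0,y1):
    z=np.zeros_like(m);z[y0:y1,x0:x1]=m[y0:y1,x0:x1]
    return sorted(cv2.findContours(z,cv2.RETR_EXTERNAL,cv2.CHAIN_APPROX_NONE)[0],key=cv2.contourArea,reverse=True)
w=cnts(((hsv[:,:,0]>8)&(hsv[:,:,0]<25)&(hsv[:,:,1]>80)&(g>70)).astype(np.uint8)*255,315,360,240,270)
for c in w[:3]: print("wood",cv2.contourArea(c),cv2.minAreaRect(c))
hm=cnts(((hsv[:,:,1]<60)&(g>60)).astype(np.uint8)*255,312,362,238,270)
for c in hm[:2]:
    r=cv2.minAreaRect(c);print("holder",r,"\n",ray(K,E,cv2.boxPoints(r),95),ray(K,E,[r[0]],95))
# plates
pl=cnts(((g>70)).astype(np.uint8)*255,120,260,180,275)
print("station",cv2.minAreaRect(pl[0]))
# right plate outer edge corners etc
b=cv2.GaussianBlur(g,(3,3),0)
for nm,(x0,x1,y0,y1),r0,r1,z in(("ring",(165,212,195,243),14,20,59),("tin",(212,247,200,242),12,18,118)):
    s=cv2.resize(g[y0:y1,x0:x1],None,fx=6,fy=6,interpolation=cv2.INTER_CUBIC)
    h=cv2.HoughCircles(s,cv2.HOUGH_GRADIENT,1.5,300,param1=60,param2=20,minRadius=r0*6,maxRadius=r1*6)
    if h is not None:
        c=(h[0,:,:2]+.5)/6-.5+[x0,y0];print(nm,c,h[0,:,2]/6,ray(K,E,c,z))
A=cv2.resize(I[180:275,125:255],None,fx=4,fy=4,interpolation=cv2.INTER_CUBIC)
B=cv2.resize(I[235:275,310:415],None,fx=5,fy=5,interpolation=cv2.INTER_CUBIC)
o=np.zeros((600,540,3),np.uint8);o[:380,:520]=A;o[390:590,:525]=B
cv2.imwrite("pics/crop.png",o[:,:,::-1])
E
```

```text
wood 74.0 ((337.54638671875, 253.9739990234375), (7.229903221130371, 24.97170639038086), 87.27368927001953)
holder ((337.5, 253.0), (22.0, 37.0), 90.0) 
 [[ 463.2 -267.5   95. ]
 [ 461.1 -374.8   95. ]
 [ 397.7 -372.3   95. ]
 [ 399.7 -265.4   95. ]] [[ 430.3 -320.    95. ]]
holder ((316.5, 262.0), (0.7071067094802856, 2.1213202476501465), 45.0) 
 [[ 404.2 -255.5   95. ]
 [ 408.5 -259.9   95. ]
 [ 407.  -261.3   95. ]
 [ 402.8 -256.9   95. ]] [[ 405.6 -258.4   95. ]]
station ((186.8299560546875, 227.38070678710938), (121.40497589111328, 81.72036743164062), 4.085616588592529)
ring [[188.7 217.7]] [16.6] [[543.8 117.   59. ]]
tin [[228.7 221. ]] [14.9] [[528.2  -7.3 118. ]]
```

View pics/crop.png

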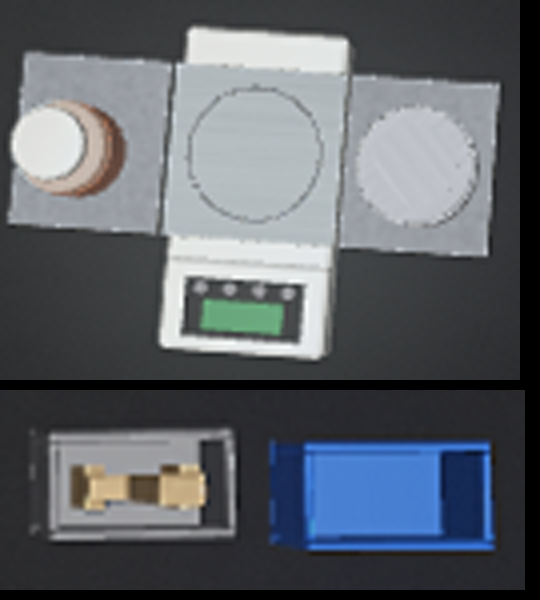

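The crop confirms it: the grey holder (left) contains the wooden pusher and the blue one is empty. Next I'll get the station yaw from the plate corners and the handle's position from both views.

Run:
```python
from h import *
np.set_printoptions(precision=1,suppress=True)
I,K,E=load("top");J,K2,E2=load("side")
c=np.array([[499,84],[487,256],[24,52],[9,224]]);p=ray(K,E,(c+.5)/4-.5+[125,180],60)
print("plate corners",p[:,:2],"centre",p.mean(0)); 
a=p[2]-p[0];b=p[3]-p[1];print("y dir",np.degrees(np.arctan2(-a[0],a[1])),np.degrees(np.arctan2(-b[0],b[1])),np.linalg.norm(a))
a=p[0]-p[1];b=p[2]-p[3];print("x dir",np.degrees(np.arctan2(a[1],a[0])),np.degrees(np.arctan2(b[1],b[0])))
# side: ring and tin lid by ellipse
for nm,(x0,x1,y0,y1) in dict(tin=(255,305,180,222)).items(): pass
hsv=cv2.cvtColor(J,cv2.COLOR_RGB2HSV)
m=((hsv[:,:,0]>5)&(hsv[:,:,0]<25)&(hsv[:,:,1]>80)).astype(np.uint8)*255
z=np.zeros_like(m);z[100:150,310:345]=m[100:150,310:345]
k=max(cv2.findContours(z,0,1)[0],key=cv2.contourArea);print("side wood",cv2.boundingRect(k));
print("side handle rows",[(r,np.flatnonzero(z[r]).min(),np.flatnonzero(z[r]).max()) for r in range(104,146,3) if z[r].any()])
for q in([430,-320,203],[430,-320,89],[430,-348,89],[430,-292,89]): print(q,proj(K,E,q)[0],(proj(K,E,q)[0]-[310,235]+.5)*12,proj(K2,E2,q)[0])
A=cv2.resize(I[240:268,317:363],None,fx=12,fy=12,interpolation=cv2.INTER_CUBIC)
B=cv2.resize(J[98:148,308:342],None,fx=7,fy=7,interpolation=cv2.INTER_CUBIC)
o=np.zeros((360,800,3),np.uint8);o[:336,:552]=A;o[:350,555:793]=B
cv2.imwrite("pics/crop2.png",o[:,:,::-1])
```

```text
plate corners [[591.7 -66.3]
 [462.9 -55.1]
 [623.2 292.2]
 [493.7 302.6]] centre [542.9 118.4  60. ]
y dir -5.0322484168999 -4.927425773831146 359.8795085305784
x dir -4.975571513365621 -4.574015276667858
side wood (319, 104, 13, 42)
side handle rows [(104, np.int64(320), np.int64(329)), (107, np.int64(319), np.int64(330)), (110, np.int64(326), np.int64(339)), (113, np.int64(318), np.int64(329)), (116, np.int64(325), np.int64(338)), (119, np.int64(317), np.int64(338)), (122, np.int64(324), np.int64(327)), (125, np.int64(324), np.int64(327)), (128, np.int64(323), np.int64(326)), (131, np.int64(322), np.int64(326)), (134, np.int64(322), np.int64(326)), (137, np.int64(321), np.int64(326)), (140, np.int64(319), np.int64(326)), (143, np.int64(319), np.int64(321))]
[430, -320, 203] [343.9 253.6] [413.1 228.9] [326.7 107. ]
[430, -320, 89] [337.2 253.1] [332.  223.1] [322.1 138.8]
[430, -348, 89] [346.8 252.9] [447.5 220.9] [322.6 134. ]
[430, -292, 89] [327.5 253.3] [216.5 225.4] [321.5 143.7]
```

View pics/crop2.png

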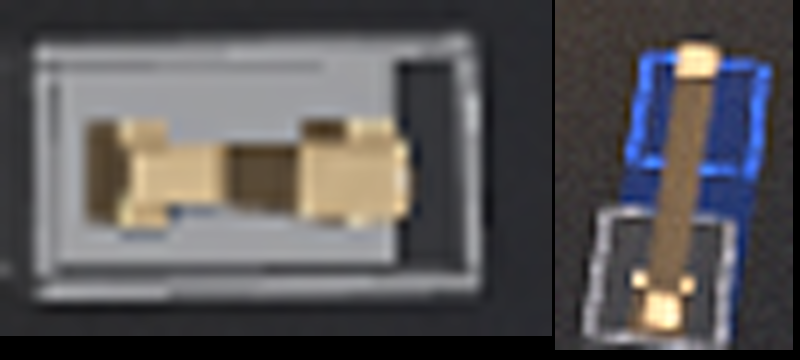

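Emit:
send_rows:
  xyz:
    - [3.57, 2.58, 0]
    - [3.57, 2.58, 0]
    - [3.57, 2.58, 0]
    - [3.57, 2.58, 0]
    - [3.57, 2.58, 0]
    - [3.57, 2.58, 0]
    - [3.57, 2.58, 0]
    - [3.57, 2.58, 0]
    - [0, 0, 0]
    - [0, 0, 0]
  angular:
    - [0, 0, 0.164]
    - [0, 0, 0.164]
    - [0, 0, 0.164]
    - [0, 0, 0.164]
    - [0, 0, 0.164]
    - [0, 0, 0.164]
    - [0, 0, 0.164]
    - [0, 0, 0.164]
    - [0, 0, 0]
    - [0, 0, 0]
  hand: 6
  newtons: 80

```text
time_s: 1.35
tool_pos: [427.0, -324.9, 230.9]
tcp_rot: [0.707, 0.708, -0.0, -0.0]
ft_force: [-1.1, -0.3, -0.5]
finger_gap: 0.704
grasp_force: 0.0
```

Next, descend 8.5 cm with the fingers open 6 cm.

Emit:
send_rows:
  xyz:
    - [0.05, 0, -1]
    - [0, 0, -1.5]
    - [0, 0, -1.5]
    - [0, 0, -1.5]
    - [0, 0, -1.5]
    - [0, 0, -1]
    - [0, 0, -0.5]
    - [0, 0, 0]
    - [0, 0, 0]
    - [0, 0, 0]
  angular:
    - [0, 0, 0]
    - [0, 0, 0]
    - [0, 0, 0]
    - [0, 0, 0]
    - [0, 0, 0]
    - [0, 0, 0]
    - [0, 0, 0]
    - [0, 0, 0]
    - [0, 0, 0]
    - [0, 0, 0]

```text
time_s: 2.6
tool_pos: [428.2, -325.3, 146.8]
tcp_rot: [0.706, 0.708, 0.0, 0.0]
ft_force: [-0.1, 0.3, -0.1]
finger_gap: 0.701
grasp_force: 0.0
```

Run:
```python
from rig import camera
import cv2,numpy as np
a=camera("top")["pixels"][225:285,300:375];b=camera("side")["pixels"][70:150,290:370]
o=np.zeros((560,800,3),np.uint8);o[:360,:450]=cv2.resize(a,(450,360));o[:340,455:795]=cv2.resize(b,(340,340))
cv2.imwrite("pics/g1.png",o[:365,:,::-1])
```

```text
(no output)
```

View pics/g1.png

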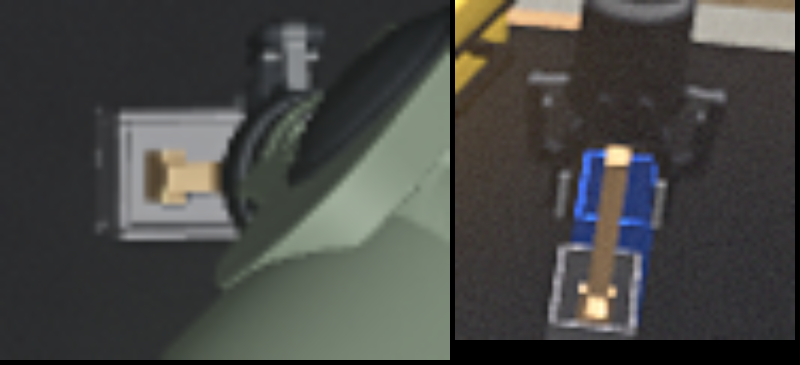

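The fingers, at x≈563 and 660 in the side crop, straddle the handle at about 612. I'll close on it.

Emit:
send_rows:
  xyz:
    - [0, 0, 0]
    - [0, 0, 0]
    - [0, 0, 0]
    - [0, 0, 0]
    - [0, 0, 0]
    - [0, 0, 0]
    - [0, 0, 0]
    - [0, 0, 0]
    - [0, 0, 0]
    - [0, 0, 0]
  angular:
    - [0, 0, 0]
    - [0, 0, 0]
    - [0, 0, 0]
    - [0, 0, 0]
    - [0, 0, 0]
    - [0, 0, 0]
    - [0, 0, 0]
    - [0, 0, 0]
    - [0, 0, 0]
    - [0, 0, 0]
  hand: 0
  newtons: 80

```text
time_s: 3.95
tool_pos: [428.0, -325.2, 146.4]
tcp_rot: [0.706, 0.708, -0.0, 0.0]
ft_force: [-1.1, 0.6, 3.5]
finger_gap: 0.177
grasp_force: 78.5
```

Emit:
send_rows:
  xyz:
    - [0, 0, 0.3]
    - [0, 0, 1]
    - [0, 0, 1.5]
    - [0, 0, 1.5]
    - [0, 0, 1.5]
    - [0, 0, 1.5]
    - [0, 0, 1.5]
    - [0, 0, 1.5]
    - [0, 0, 1]
    - [0, 0, 0.7]
  angular:
    - [0, 0, 0]
    - [0, 0, 0]
    - [0, 0, 0]
    - [0, 0, 0]
    - [0, 0, 0]
    - [0, 0, 0]
    - [0, 0, 0]
    - [0, 0, 0]
    - [0, 0, 0]
    - [0, 0, 0]

```text
time_s: 5.2
tool_pos: [428.0, -325.1, 266.9]
tcp_rot: [0.706, 0.708, 0.0, 0.0]
ft_force: [0.6, -0.4, -1.5]
finger_gap: 0.178
grasp_force: 77.9
```

Emit:
send_rows:
  xyz:
    - [1.02, 2.8, 0]
    - [1.02, 2.8, 0]
    - [1.02, 2.8, 0]
    - [1.02, 2.8, 0]
    - [1.02, 2.8, 0]
    - [1.02, 2.8, 0]
    - [1.02, 2.8, 0]
    - [1.02, 2.8, 0]
    - [1.02, 2.8, 0]
    - [0, 0, 0]
  angular:
    - [0, 0, 0.161]
    - [0, 0, 0.161]
    - [0, 0, 0.161]
    - [0, 0, 0.161]
    - [0, 0, 0.161]
    - [0, 0, 0.161]
    - [0, 0, 0.161]
    - [0, 0, 0.161]
    - [0, 0, 0.161]
    - [0, 0, 0]

```text
time_s: 6.45
tool_pos: [519.9, -71.3, 266.0]
tcp_rot: [0.058, 0.998, 0.0, -0.0]
ft_force: [0.8, -0.0, -0.6]
finger_gap: 0.175
grasp_force: 78.2
```

Emit:
send_rows:
  xyz:
    - [0, 0, 0]
    - [0, 0, -1.0]
    - [0, 0, -1.0]
    - [0, 0, -1.0]
    - [0, 0, -1.0]
    - [0, 0, -0.5]
    - [0, 0, 0]
    - [0, 0, 0]
    - [0, 0, 0]
    - [0, 0, 0]
  angular:
    - [0, 0, 0]
    - [0, 0, 0]
    - [0, 0, 0]
    - [0, 0, 0]
    - [0, 0, 0]
    - [0, 0, 0]
    - [0, 0, 0]
    - [0, 0, 0]
    - [0, 0, 0]
    - [0, 0, 0]

```text
time_s: 7.7
tool_pos: [519.9, -73.0, 221.6]
tcp_rot: [0.06, 0.998, -0.0, 0.0]
ft_force: [-0.0, -0.1, -1.0]
finger_gap: 0.179
grasp_force: 78.2
```

Run:
```python
from rig import camera
import cv2,numpy as np
a=camera("top")["pixels"][170:285,160:270];b=camera("side")["pixels"][120:280,220:340]
o=np.zeros((480,800,3),np.uint8);o[:460,:440]=cv2.resize(a,(440,460));o[:480,440:800]=cv2.resize(b,(360,480))
cv2.imwrite("pics/p1.png",o[:,:,::-1])
```

```text
(no output)
```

View pics/p1.png

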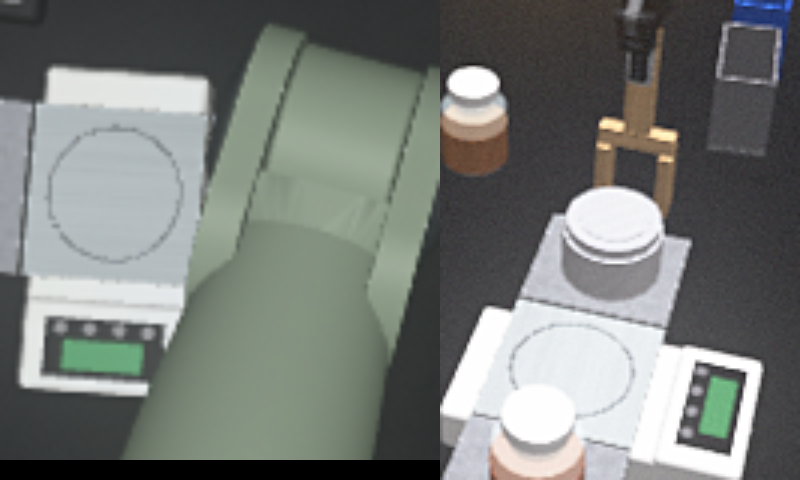

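The pusher is upright behind the tin, with the crossbar around (637,137) in the side crop. I'll measure its lateral position against the tin in this view.

Run:
```python
from rig import camera
from h import *
np.set_printoptions(precision=1,suppress=True)
c=camera("side");I=np.array(c["pixels"]);K=np.array(c["K"]);E=np.array(c["extrinsics"])
hsv=cv2.cvtColor(I,cv2.COLOR_RGB2HSV)
m=((hsv[:,:,0]>5)&(hsv[:,:,0]<28)&(hsv[:,:,1]>70)&(hsv[:,:,2]>60))
P=np.array([519.9,-73,0]);d=np.array([.1207,.9927,0]);n=np.array([.9927,-.1207,0])
for r in range(140,190,4):
    u=np.flatnonzero(m[r,260:310])+260
    if len(u): print(r,u.min(),u.max(),len(u))
for z in(80.2,146,155,164,200):
  for s in(-34,-12,0,12,34): print(z,s,proj(K,E,P+d*13*(z<150)+n*s+[0,0,z])[0],end=' ')
  print()
for nm,q in(("tin lid c",[528.2,-7.3,118]),("lid left",[528.2+41.2,-7.3-5,118]),("lid right",[528.2-41.2,-7.3+5,118])): print(nm,proj(K,E,q)[0])
s=cv2.resize(cv2.cvtColor(I,cv2.COLOR_RGB2HSV)[175:225,250:310],None,fx=4,fy=4)
g=cv2.cvtColor(I,cv2.COLOR_RGB2GRAY)
for r in(186,190,194,198,202): print(r,g[r,254:304])
```

```text
140 292 292 1
144 291 292 2
148 282 292 6
152 281 291 11
156 281 291 11
160 273 290 17
164 273 298 21
168 272 298 27
172 272 298 12
176 272 297 12
180 271 297 12
184 292 296 5
188 293 295 3
80.2 -34 [294.4 192.7] 80.2 -12 [286.6 191. ] 80.2 0 [282.3 190. ] 80.2 12 [278.1 189.1] 80.2 34 [270.4 187.5] 
146 -34 [296.4 173.9] 146 -12 [288.2 172.2] 146 0 [283.8 171.3] 146 12 [279.4 170.4] 146 34 [271.4 168.7] 
155 -34 [297.8 168.2] 155 -12 [289.6 166.6] 155 0 [285.2 165.7] 155 12 [280.8 164.8] 155 34 [272.8 163.2] 
164 -34 [298.1 165.5] 164 -12 [289.9 163.9] 164 0 [285.4 163. ] 164 12 [281.  162.1] 164 34 [273.  160.5] 
200 -34 [299.2 154.4] 200 -12 [290.9 152.8] 200 0 [286.3 151.9] 200 12 [281.8 151. ] 200 34 [273.6 149.4] 
tin lid c [277.9 191.9]
lid left [262.5 188.6]
lid right [293.5 195.3]
186 [ 69  63  74  64  70  60  67  64  58  55 146 227 251 251 247 244 243 242
 242 242 243 243 244 243 244 245 242 243 243 243 243 246 246 251 249 216
 128  87 105 103 112 116 112  82  63  63  60  58  60  65]
190 [ 71  65  63  68  64  54  50  48 193 250 247 246 244 244 242 242 242 242
 243 242 241 242 244 244 244 242 243 243 243 242 243 242 242 244 244 242
 242 247 240 167 106 101  79  57  65  64  63  61  62  69]
194 [ 72  45 155 207 202 203 210 192 223 247 245 245 244 243 243 245 240 243
 241 242 242 242 244 244 244 243 245 243 244 244 242 244 243 244 243 236
 239 245 249 233 120  53  62  67  66  63  68  66  66  65]
198 [ 91 181 214 207 200 202 157 212 233 139 144 232 251 251 248 238 228 235
 234 234 242 244 245 248 247 246 246 246 245 239 238 224 212 234 246 246
 250 236 171 229 218 124 116 107  85  65  61  54  50  60]
202 [210 193 194 199 206 205 169 120 104 143 237 241 175 125 107 104 139 201
 234 243 245 248 249 247 248 249 246 246 247 245 244 229 200 159 121 135
 204 251 209 141 175 198 192 190 192 190 198 206 182 112]
```

The crossbar spans 272..298 as predicted, so the pusher is aligned. I'll lower it to about 3 mm above the plate, then push gently.

Emit:
send_rows:
  xyz:
    - [0, 0, -0.7]
    - [0, 0, -0.7]
    - [0, 0, -0.3]
    - [0, 0, 0]
    - [0.06, 0.5, 0]
    - [0.06, 0.5, 0]
    - [0.06, 0.5, 0]
    - [0.06, 0.5, 0]
    - [0.06, 0.5, 0]
    - [0.06, 0.5, 0]
  angular:
    - [0, 0, 0]
    - [0, 0, 0]
    - [0, 0, 0]
    - [0, 0, 0]
    - [0, 0, 0]
    - [0, 0, 0]
    - [0, 0, 0]
    - [0, 0, 0]
    - [0, 0, 0]
    - [0, 0, 0]

```text
time_s: 9.1
tool_pos: [523.5, -43.2, 204.5]
tcp_rot: [0.06, 0.998, -0.001, 0.0]
ft_force: [0.0, -3.5, -0.5]
finger_gap: 0.175
grasp_force: 78.4
```

Emit:
send_rows:
  xyz:
    - [0.06, 0.5, 0]
    - [0.06, 0.5, 0]
    - [0.06, 0.5, 0]
    - [0.06, 0.5, 0]
    - [0.06, 0.5, 0]
    - [0.06, 0.5, 0]
    - [0.06, 0.5, 0]
    - [0.06, 0.5, 0]
    - [0.06, 0.5, 0]
    - [0.06, 0.5, 0]
  angular:
    - [0, 0, 0]
    - [0, 0, 0]
    - [0, 0, 0]
    - [0, 0, 0]
    - [0, 0, 0]
    - [0, 0, 0]
    - [0, 0, 0]
    - [0, 0, 0]
    - [0, 0, 0]
    - [0, 0, 0]

```text
time_s: 10.35
tool_pos: [529.4, 7.2, 204.4]
tcp_rot: [0.06, 0.998, -0.0, 0.0]
ft_force: [0.6, -4.4, 1.6]
finger_gap: 0.175
grasp_force: 78.5
```

Run:
```python
from rig import camera
import cv2,numpy as np
b=camera("side")["pixels"][120:280,210:370]
cv2.imwrite("pics/p2.png",cv2.resize(b,(560,560))[:,:,::-1])
```

```text
(no output)
```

View pics/p2.png

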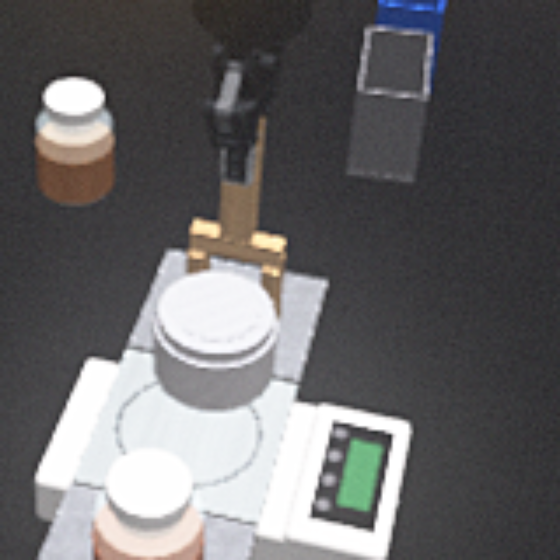

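The tin is nested between the tines and already over the edge of the pan. I'll push on.

Emit:
send_rows:
  xyz:
    - [0.06, 0.5, 0]
    - [0.06, 0.5, 0]
    - [0.06, 0.5, 0]
    - [0.06, 0.5, 0]
    - [0.06, 0.5, 0]
    - [0.06, 0.5, 0]
    - [0.06, 0.5, 0]
    - [0.06, 0.5, 0]
    - [0.06, 0.5, 0]
    - [0.06, 0.4, 0]
  angular:
    - [0, 0, 0]
    - [0, 0, 0]
    - [0, 0, 0]
    - [0, 0, 0]
    - [0, 0, 0]
    - [0, 0, 0]
    - [0, 0, 0]
    - [0, 0, 0]
    - [0, 0, 0]
    - [0, 0, 0]

```text
time_s: 11.65
tool_pos: [535.3, 56.3, 204.3]
tcp_rot: [0.06, 0.998, 0.0, -0.0]
ft_force: [-0.0, -2.6, -2.4]
finger_gap: 0.176
grasp_force: 78.3
```

Emit:
send_rows:
  xyz:
    - [0.04, 0.25, 0]
    - [0.04, 0.25, 0]
    - [0.04, 0.25, 0]
    - [0.03, 0.2, 0]
    - [0, 0, 0]
    - [0, 0, 0]
    - [0, 0, 0]
    - [0, 0, 0]
    - [0, 0, 0]
    - [0, 0, 0]
  angular:
    - [0, 0, 0]
    - [0, 0, 0]
    - [0, 0, 0]
    - [0, 0, 0]
    - [0, 0, 0]
    - [0, 0, 0]
    - [0, 0, 0]
    - [0, 0, 0]
    - [0, 0, 0]
    - [0, 0, 0]

```text
time_s: 12.9
tool_pos: [536.9, 65.6, 204.3]
tcp_rot: [0.06, 0.998, 0.0, 0.0]
ft_force: [0.7, -0.6, -0.8]
finger_gap: 0.184
grasp_force: 78.3
```

Run:
```python
from rig import camera
from h import *
np.set_printoptions(precision=1,suppress=True)
c=camera("side");I=np.array(c["pixels"]);K=np.array(c["K"]);E=np.array(c["extrinsics"])
cv2.imwrite("pics/p3.png",cv2.resize(I[140:300,190:350],(600,600),interpolation=cv2.INTER_CUBIC)[:,:,::-1])
t=np.linspace(0,2*np.pi,13)[:-1]
for nm,z,r in(("lid",114,41.5),("ring",56,50)):
    q=proj(K,E,np.c_[543.4+r*np.cos(t),117.7+r*np.sin(t),0*t+z]);q=((q+.5-[190,140])*3.75)
    print(nm,q.min(0),q.max(0),q.mean(0))
T=camera("top");g=cv2.cvtColor(T["pixels"],cv2.COLOR_RGB2GRAY);cv2.imwrite("t.png",T["pixels"][:,:,::-1])
```

```text
lid [214.6 281.4] [344.2 375.2] [279.  327.6]
ring [201.8 333.5] [352.  446.9] [276.4 389.2]
```

View pics/p3.png

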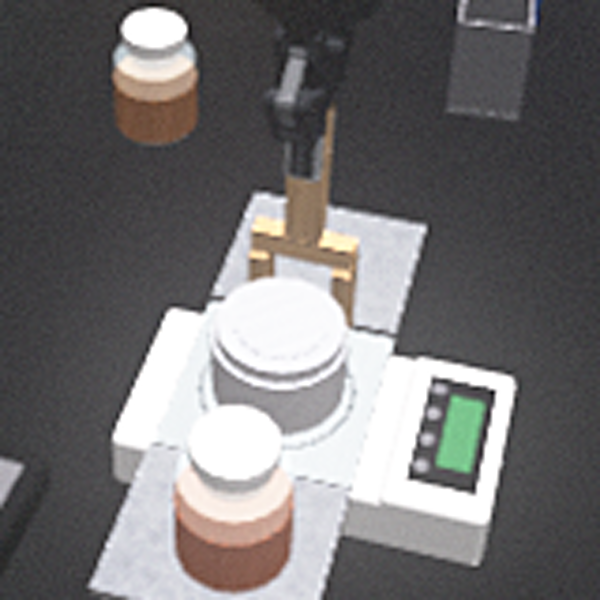

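The lid spans x≈214–347 and y≈278–372, against a prediction of 215–344 and 281–375 for a centred tin. I'll back off, rise, and return toward the holder.

Emit:
send_rows:
  xyz:
    - [-0.06, -0.5, 0]
    - [-0.12, -1, 0]
    - [-0.24, -2, 0]
    - [-0.3, -2.5, 0]
    - [-0.3, -2.5, 0]
    - [-0.3, -2.5, 1]
    - [-0.3, -2.5, 1.5]
    - [0, 0, 2]
    - [0, 0, 1.5]
    - [0, 0, 0.2]
  angular:
    - [0, 0, 0]
    - [0, 0, 0]
    - [0, 0, 0]
    - [0, 0, 0]
    - [0, 0, 0]
    - [0, 0, 0]
    - [0, 0, 0]
    - [0, 0, 0]
    - [0, 0, 0]
    - [0, 0, 0]

```text
time_s: 14.25
tool_pos: [521.2, -69.8, 267.4]
tcp_rot: [0.06, 0.998, -0.0, 0.001]
ft_force: [0.6, -0.1, -1.8]
finger_gap: 0.177
grasp_force: 78.5
```

Emit:
send_rows:
  xyz:
    - [-1.03, -2.8, 0]
    - [-1.03, -2.8, 0]
    - [-1.03, -2.8, 0]
    - [-1.03, -2.8, 0]
    - [-1.03, -2.8, 0]
    - [-1.03, -2.8, 0]
    - [-1.03, -2.8, 0]
    - [-1.03, -2.8, 0]
    - [-1.03, -2.8, 0]
    - [0, 0, 0]
  angular:
    - [0, 0, -0.161]
    - [0, 0, -0.161]
    - [0, 0, -0.161]
    - [0, 0, -0.161]
    - [0, 0, -0.161]
    - [0, 0, -0.161]
    - [0, 0, -0.161]
    - [0, 0, -0.161]
    - [0, 0, -0.161]
    - [0, 0, 0]

```text
time_s: 15.5
tool_pos: [427.2, -322.7, 265.3]
tcp_rot: [0.707, 0.707, -0.0, -0.0]
ft_force: [-0.4, 0.1, -2.0]
finger_gap: 0.177
grasp_force: 78.5
```

Run:
```python
from rig import camera
from h import *
np.set_printoptions(precision=1,suppress=True)
T=camera("top");I=np.array(T["pixels"]);K=np.array(T["K"]);E=np.array(T["extrinsics"])
g=cv2.cvtColor(I,cv2.COLOR_RGB2GRAY);x0,x1,y0,y1=165,212,195,243
s=cv2.resize(g[y0:y1,x0:x1],None,fx=6,fy=6,interpolation=cv2.INTER_CUBIC)
h=cv2.HoughCircles(s,cv2.HOUGH_GRADIENT,1.5,300,param1=60,param2=20,minRadius=78,maxRadius=98)
if h is not None:
    c=(h[0,:,:2]+.5)/6-.5+[x0,y0];print(c,h[0,:,2]/6,ray(K,E,c,115))
S=camera("side")["pixels"][75:175,270:370]
o=np.zeros((400,800,3),np.uint8);o[:384,:376]=cv2.resize(I[y0:y1,x0:x1],(376,384),interpolation=cv2.INTER_CUBIC);o[:,400:]=cv2.resize(S,(400,400),interpolation=cv2.INTER_CUBIC)
cv2.imwrite("pics/v.png",o[:,:,::-1])
```

```text
[[187.2 217.7]] [16.2] [[540.2 112.6 115. ]]
```

View pics/v.png

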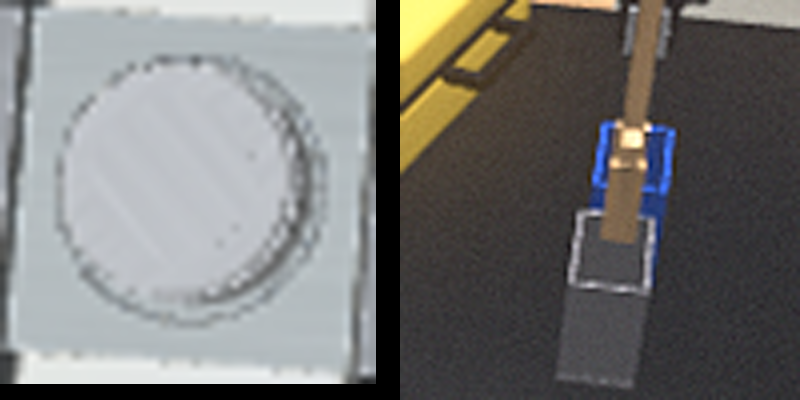

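The lid centre in the crop is (180,177), which works out to about (543,113). That is within about 5 mm of the pan centre, inside the 12 mm limit. The holder is empty with the pusher above it, so I'll lower it.

Emit:
send_rows:
  xyz:
    - [0.1, 0.1, -0.5]
    - [0, 0, -1.2]
    - [0, 0, -1.2]
    - [0, 0, -1.2]
    - [0, 0, -1.2]
    - [0, 0, -1.2]
    - [0, 0, -1.2]
    - [0, 0, -1.2]
    - [0, 0, -1.0]
    - [0, 0, 0]
  angular:
    - [0, 0, 0]
    - [0, 0, 0]
    - [0, 0, 0]
    - [0, 0, 0]
    - [0, 0, 0]
    - [0, 0, 0]
    - [0, 0, 0]
    - [0, 0, 0]
    - [0, 0, 0]
    - [0, 0, 0]

```text
time_s: 16.85
tool_pos: [428.5, -320.1, 166.3]
tcp_rot: [0.706, 0.708, -0.0, -0.001]
ft_force: [-0.0, 1.0, -1.3]
finger_gap: 0.177
grasp_force: 78.6
```

Emit:
send_rows:
  xyz:
    - [0, 0, -0.6]
    - [0, 0, -0.6]
    - [0, 0, -0.5]
    - [0, 0, 0]
    - [0, 0, 0]
    - [0, 0, 0]
    - [0, 0, 0]
    - [0, 0, 0]
    - [0, 0, 0]
    - [0, 0, 0]
  angular:
    - [0, 0, 0]
    - [0, 0, 0]
    - [0, 0, 0]
    - [0, 0, 0]
    - [0, 0, 0]
    - [0, 0, 0]
    - [0, 0, 0]
    - [0, 0, 0]
    - [0, 0, 0]
    - [0, 0, 0]

```text
time_s: 18.1
tool_pos: [428.9, -320.5, 150.3]
tcp_rot: [0.706, 0.708, 0.0, 0.0]
ft_force: [-0.1, -0.6, -2.0]
finger_gap: 0.174
grasp_force: 78.6
```

Only about 4 mm remains, so I'll lower 3 mm more, then release and rise.

Emit:
send_rows:
  xyz:
    - [0, 0, -0.2]
    - [0, 0, -0.1]
    - [0, 0, 0]
    - [0, 0, 0]
    - [0, 0, 0]
    - [0, 0, 0]
    - [0, 0, 0]
    - [0, 0, 0]
    - [0, 0, 0]
    - [0, 0, 0]
  angular:
    - [0, 0, 0]
    - [0, 0, 0]
    - [0, 0, 0]
    - [0, 0, 0]
    - [0, 0, 0]
    - [0, 0, 0]
    - [0, 0, 0]
    - [0, 0, 0]
    - [0, 0, 0]
    - [0, 0, 0]

```text
time_s: 19.35
tool_pos: [428.9, -320.5, 147.3]
tcp_rot: [0.706, 0.708, -0.0, -0.0]
ft_force: [0.2, -1.0, -1.4]
finger_gap: 0.173
grasp_force: 78.6
```

Emit:
send_rows:
  xyz:
    - [0, 0, 0]
    - [0, 0, 0]
    - [0, 0, 0]
    - [0, 0, 0]
    - [0, 0, 0]
    - [0, 0, 0]
    - [0, 0, 0]
    - [0, 0, 0]
    - [0, 0, 0]
    - [0, 0, 0]
  angular:
    - [0, 0, 0]
    - [0, 0, 0]
    - [0, 0, 0]
    - [0, 0, 0]
    - [0, 0, 0]
    - [0, 0, 0]
    - [0, 0, 0]
    - [0, 0, 0]
    - [0, 0, 0]
    - [0, 0, 0]
  hand: 6

```text
time_s: 20.6
tool_pos: [428.9, -320.5, 147.3]
tcp_rot: [0.706, 0.708, -0.0, -0.0]
ft_force: [0.2, 1.5, -0.3]
finger_gap: 0.705
grasp_force: 0.0
```

Emit:
send_rows:
  xyz:
    - [0, 0, 0.5]
    - [0, 0, 1]
    - [0, 0, 1.5]
    - [0, 0, 2]
    - [0, 0, 2]
    - [0, 0, 2]
    - [0, 0, 1]
    - [0, -3, 1]
    - [0, -5, 0]
    - [0, -3, 0]
  angular:
    - [0, 0, 0]
    - [0, 0, 0]
    - [0, 0, 0]
    - [0, 0, 0]
    - [0, 0, 0]
    - [0, 0, 0]
    - [0, 0, 0]
    - [0, 0, 0]
    - [0, 0, 0]
    - [0, 0, 0]

```text
time_s: 21.85
tool_pos: [428.8, -432.5, 257.7]
tcp_rot: [0.707, 0.708, -0.0, 0.0]
ft_force: [-0.0, -0.3, 0.2]
finger_gap: 0.703
grasp_force: 0.0
```

Emit:
send_rows:
  xyz:
    - [-2, -3, 0]
    - [-3, -3, 0]
    - [-3, -3, 0]
    - [0, 0, 0]
    - [0, 0, 0]
    - [0, 0, 0]
    - [0, 0, 0]
    - [0, 0, 0]
    - [0, 0, 0]
    - [0, 0, 0]
  angular:
    - [0, 0, 0]
    - [0, 0, 0]
    - [0, 0, 0]
    - [0, 0, 0]
    - [0, 0, 0]
    - [0, 0, 0]
    - [0, 0, 0]
    - [0, 0, 0]
    - [0, 0, 0]
    - [0, 0, 0]

```text
time_s: 23.1
tool_pos: [349.0, -520.4, 257.3]
tcp_rot: [0.706, 0.708, 0.0, 0.0]
ft_force: [-0.4, -0.6, 0.2]
finger_gap: 0.704
grasp_force: 0.0
```

Run:
```python
from rig import camera
import cv2,numpy as np
a=camera("top")["pixels"][150:285,110:380];b=camera("side")["pixels"][90:290,170:370]
o=np.zeros((500,800,3),np.uint8);o[:200,:400]=cv2.resize(a,(400,200));o[:400,400:]=cv2.resize(b,(400,400))
cv2.imwrite("pics/end.png",o[:400,:,::-1])
```

```text
(no output)
```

View pics/end.png

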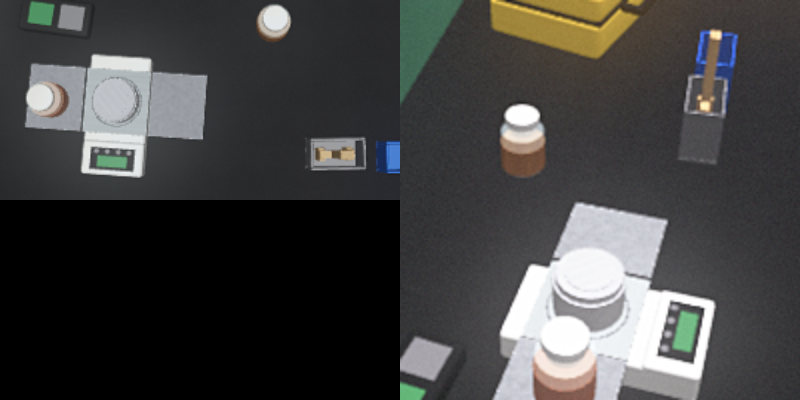

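The pusher stands in the grey holder at top (335,154), the tin sits in the ring at (115,101), and the jars and meter haven't moved. I'm handing it in.

```bash
python3 -c "
from rig import arm
print(arm.close_job())"
```

```text
the job is handed in; nothing more can be done
None
```

The job is handed in (no verdict came back): the tin is upright on the pan about 5 mm off centre by camera (limit 12 mm), the pusher is back in the grey holder, and the jars and meter look unmoved.

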